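Lay out and stack the ultrasonic flow-cell parts around the valve block

TASK

Take the red cap off the steel block and stand it on the pad to the right of the block, then put the flat flange plate centred on top of the block and stand the blue transducer upright, centred, on top of the flange. Stand the drilled steel horn on the pad to the left of the block and the brass coupling on the pad in front of the block (on the robot's side), each upright with its base centred on its pad; left and right are as the robot sees them. Leave the small glass beaker standing where it is, and let go of everything.

Things in the scene. Friction and masses are not known exactly. Their poses are not given: they have to be found in the camera images.
- block: steel valve block with four bolt heads on top, 80 x 80 x 50 mm, fixed to the bench; its top is 50 mm above the bench. Origin at the centre of its underside, x away from the robot, y to the robot's left, z up, turned by at most 9 degrees
- pad_a: one of three identical fixed black rubber discs with a grey ring, 80 mm across, 4 mm thick, origin at the centre of its underside on the bench. The three pads stand about 130 to 165 mm (centre to centre) from the block: one left, one right, one on the robot's side of it; which of them stands where changes from start to start
- pad_b: one of three identical fixed black rubber discs with a grey ring, 80 mm across, 4 mm thick, origin at the centre of its underside on the bench. The three pads stand about 130 to 165 mm (centre to centre) from the block: one left, one right, one on the robot's side of it; which of them stands where changes from start to start
- pad_c: one of three identical fixed black rubber discs with a grey ring, 80 mm across, 4 mm thick, origin at the centre of its underside on the bench. The three pads stand about 130 to 165 mm (centre to centre) from the block: one left, one right, one on the robot's side of it; which of them stands where changes from start to start
- cap: red plastic cap, 60 g: round body 54 mm across and 22 mm high, on it a grip knob 26 mm across and 22 mm high (44 mm in all). Origin at the centre of its underside, z up. Starts loose on top of the block, within about 6 mm of its centre
- flange: flat aluminium flange plate, about 180 g, cross-shaped: 72 mm along its x (the two 14 mm end tabs are 30 mm wide), 44 mm along its y over the middle 44 mm of its length, 14 mm thick, four dark bolt heads flush on top. Origin at the centre of its underside, z up. Starts lying flat on the bench, turned by up to 40 degrees, left or right of the work area; grip it across its 44 mm width
- transducer: blue round transducer housing, about 500 g, 60 mm across and 75 mm high, on top of it an aluminium stub 28 mm across and 40 mm high to grip it by (115 mm in all). Origin at the centre of its underside, z up. Starts upright on the bench, left or right of the work area.
- horn: bright steel ultrasonic horn with dark side holes, about 300 g: round foot 46 mm across and 12 mm high, above it a straight shaft 24 mm across up to 110 mm height. Origin at the centre of the foot's underside, z up. Starts upright on the bench, left or right of the work area.
- coupling: brass coupling, about 150 g: hexagon 36 mm across flats and 26 mm high, above it a round neck 24 mm across up to 50 mm height. Origin at the centre of its underside, z up. Starts upright on the bench, left or right of the work area.
- beaker: small empty green-tinted glass beaker, 52 mm across, 55 mm high, standing between the parts on the bench, left or right of the front pad; not to be moved. Origin at the centre of its underside

How it is judged (in metres and radians):
At the end, for the whole second after the job is handed in: Horn on the pad left of the block, cap on the pad right of it, coupling on the pad on the robot's side of it, each within 15 mm of the pad's centre and upright; flange flat on the block within 12 mm of its centre; transducer upright on the flange within 12 mm of its centre; all at rest (((y of pad_a in the frame of block above 0.09 m and horizontal distance between horn and pad_a below 0.015 m) or (y of pad_b in the frame of block above 0.09 m and horizontal distance between horn and pad_b below 0.015 m) or (y of pad_c in the frame of block above 0.09 m and horizontal distance between horn and pad_c below 0.015 m)) and height (world z) of each of horn, cap, coupling below 0.012 m and angle between each of horn, cap, coupling, flange, transducer's own z axis and vertical below 0.1 rad and ((y of pad_a in the frame of block below -0.09 m and horizontal distance between cap and pad_a below 0.015 m) or (y of pad_b in the frame of block below -0.09 m and horizontal distance between cap and pad_b below 0.015 m) or (y of pad_c in the frame of block below -0.09 m and horizontal distance between cap and pad_c below 0.015 m)) and ((x of pad_a in the frame of block below -0.09 m and horizontal distance between coupling and pad_a below 0.015 m) or (x of pad_b in the frame of block below -0.09 m and horizontal distance between coupling and pad_b below 0.015 m) or (x of pad_c in the frame of block below -0.09 m and horizontal distance between coupling and pad_c below 0.015 m)) and horizontal distance between flange and block below 0.012 m and z of flange in the frame of block between 0.046 and 0.055 m and horizontal distance between transducer and flange below 0.012 m and z of transducer in the frame of flange between 0.01 and 0.019 m and linear speed of each of cap, horn, coupling, flange, transducer below 0.02 m/s and angular speed of each of cap, horn, coupling, flange, transducer below 0.2 rad/s); the robot touches nothing.
It fails at once if the glass beaker is moved more than 25 mm or tipped over (distance of beaker from where it was at the start of the episode above 0.025 m or angle between beaker's own z axis and vertical above 0.4 rad).
It also fails if it takes over 125 s, if anything falls off the work surface, if the arm or the gripper's body presses on something with over 40 N, if the wrist force passes 120 N, or if a joint passes its speed limit or range.

ROBOT

A 6-joint arm with a two-finger parallel gripper is mounted at the origin on the work surface. World frame = base frame: x ahead of the robot, y to its left, z up, the work surface at z = 0. Lengths are in mm, angles in rad, forces in N, time in s.
With the tool pointing down it reaches from about 350 to 975 mm from the base axis. Payload 7.1 kg.
Tool frame: the origin (TCP) lies between the finger pads; the fingertips stand 17 mm ahead of it and the grasp point (between the pads) lies 2 mm behind it (tip_reach is the y of the fingertips in the tool frame, in mm); y points along the fingers, x is the direction in which the jaws open and shut, and the axes are right-handed (so a half turn about y gives the same grasp; the last joint's range is limited). The gripper opens to 88 mm and grips with 3 to 60 N. Pads are 20 mm wide; open, the fingers measure 115 mm over their backs; the gripper's body (75 mm by 178 mm) begins 61 mm behind the grasp point.
Start: joints at [-1.312, 0.423, 1.63, -0, 1.089, -0.019], TCP at [171.419, -601.016, 239.675] pointing down, gripper open.
Joint ranges: [-3, 3], [-0.9, 2.11], [0.09, 2.58], [-1.31, 4.45], [0.11, 2.69], [-2.54, 2.54]. Speed limits (rad/s): [2.39, 2.39, 3.01, 3.14, 3.14, 3.14].

INTERFACE

Orientations are given as a rotation vector (axis times angle).
In Python, from workcell import get_obs, get_image, camera_model, close_job, silhouettes, tip_of, tip_reach gives the robot as it stands. The module is installed in compiled form; this text tells all that it offers.
- The arm moves only by the tool arm_command, never from a script. Its argument "targets" is a list of rows, each a list of 4 numbers: the shift along the tool's x, y, z in mm, then the turn about the tool's y in rad. A call has 1 to 20 rows; each row shifts and turns the commanded pose from where the row before left it, along the tool's axes as they then stand; what a row does not reach is not made up. A row lasts 1/12 s, in which the tool goes at most 41.7 mm and 7.16 degrees, less where a joint would pass 70% of its speed; a pose out of reach is approached as far as the arm can. A call is refused whole if a number of a shift passes 41.7 or a number of a turn 0.125, either way. A call with a gripper value outside its range is refused whole. "gripper" is the opening in per cent of the stroke, from 0 (shut) to 100 (fully open), set as the call begins (left out, the last holds). The fingers move at their own pace and stop on an object; the grip force is fixed at half the most. Time passes only in rows, so rows that do not move let the fingers close. It gives the time, the measured TCP pose, the force and the opening at its end, in the units of the state.
- get_obs(): the state, without advancing time (a new reading comes with each control period).
- get_image(name): name is "scene" or "top" or "wrist"; returns the picture (420x560x3 uint8, blue, green, red); there is no depth.
- camera_model(name): a dict with "mtx" (3x3 intrinsics, pixels), "dist" ([k1, k2, p1, p2, k3] as OpenCV has them; the pictures are not rectified), "position" and "orientation" of the camera in the world. Camera axes: x right, y up, looking along -z (the intrinsics and any distortion apply to the point x, -y, -z); pixel columns grow to the right and rows downward; lengths in mm; the calibration is good to about 2 mm. A picture is of the moment at which its call begins: read the wrist's pose just before it. camera_model takes no time and is no camera call; for the wrist camera it gives the pose at the moment of the call.
- close_job(): hands the job in, once; it reports no verdict.
Trained networks look in the newest picture that a camera, given by its name, has taken for a name from the list of things; names that differ only in an ending like _2 or _b are one class to them, and where a whole thing is asked for, a point or a joint stands for the part that bears it (a point fixed in the world has none). Each returns a list of dicts, best first, with "conf" (0 to 1); they miss things now and then, are a little off and sometimes report something else, mostly with a low value. They report only what shows in the picture. A call takes as long as a camera call.
- silhouettes(camera, thing): "pixels" (420x560 bool, what is visible of it) and "at" ([column, row] in pixels, amid what is visible of it).
- tip_of(camera, thing): "at" ([column, row] in pixels: a listed point, or the origin of a listed thing).
The state is a dict: "t": time; "qpos": joint angles; "qvel": joint speeds; "joint_torque": joint torques, N m; "ee_pos": TCP position; "orientation": TCP orientation; "ft_force": force on the tool from outside, world axes, zero at the start; "moment": the same for the moment, N m; "width": finger opening in mm.
Only numpy, scipy, OpenCV 4.12 (cv2) and the standard library are available. Lean on these libraries where they do the work, as an engineer would, in place of code of your own. Each camera call takes 0.05 s, during which the arm holds its last target. There are 200 camera calls.

## Working session

There is one attempt and no reset: what is moved stays moved. The work goes in short steps, Python scripts to look and compute and a tool call to move; the robot and the scene stay as the last step left them, time stands still between calls to the robot, and variables do not carry over. Pictures are saved under pics/ and viewed, about 12 in all and at most 16, crops included, and the job is handed in when it is done.

Besides the shell and the picture viewer there is one more tool, called by a JSON object that holds its "fn" and its "kwargs". arm_command: Moves the arm, as the interface text tells. Its arguments: {"type":"object","properties":{"targets":{"type":"array","items":{"type":"array","items":{"type":"number"}}},"gripper":{"type":"number"}},"required":["targets"]}

```bash
mkdir -p pics
python3 - <<'E'
from workcell import *
import cv2,numpy as np
o=get_obs();print({k:np.round(v,3).tolist() if not np.isscalar(v) else v for k,v in o.items()})
for n in("scene","top"):
    cv2.imwrite(f"pics/{n}0.png",get_image(n));m=camera_model(n);print(n,m)
    for t in "block pad_a cap flange transducer horn coupling beaker".split():
        print(t,[(np.round(d["at"]).tolist(),round(d["conf"],2)) for d in tip_of(n,t)], [(np.round(d["at"]).tolist(),round(d["conf"],2),int(d["pixels"].sum())) for d in silhouettes(n,t)])
print(get_obs()["t"],tip_reach)
E
```

```text
{'t': 0.0, 'qpos': [-1.312, 0.424, 1.631, -0.0, 1.089, -0.019], 'qvel': [0.0, -0.001, 0.003, 0.002, 0.0, -0.0], 'joint_torque': [0.003, -54.462, -27.367, 0.064, 0.023, -0.0], 'ee_pos': [171.289, -600.505, 238.906], 'orientation': [-1.327, 1.003, -1.001], 'ft_force': [-0.056, 0.365, -0.229], 'moment': [0.02, 0.003, 0.036], 'width': 87.70906756799864}
scene {'mtx': array([[489.47602538,   0.        , 286.04049146],
       [  0.        , 489.47602538, 218.3009453 ],
       [  0.        ,   0.        ,   1.        ]]), 'dist': array([0.01942791, 0.        , 0.        , 0.        , 0.        ]), 'position': array([1018.15980051,  911.81039901, 1056.29154465]), 'orientation': array([0.26990618, 1.06174494, 2.46522634])}
block [] [([258.0, 251.0], 0.72, 669)]
pad_a [([302.0, 242.0], 0.93), ([250.0, 218.0], 0.93), ([288.0, 196.0], 0.31)] [([251.0, 222.0], 0.87, 347), ([284.0, 288.0], 0.64, 550), ([304.0, 241.0], 0.63, 427)]
cap [([258.0, 241.0], 0.8)] [([260.0, 236.0], 0.54, 316), ([376.0, 295.0], 0.26, 357)]
flange [([378.0, 297.0], 0.59), ([219.0, 164.0], 0.36)] [([381.0, 295.0], 0.81, 339
[... 609 characters left out ...]
5410868, -0.01207598, -1.55895111])}
block [([286.0, 166.0], 0.57)] [([288.0, 176.0], 0.95, 628)]
pad_a [([227.0, 166.0], 0.62), ([338.0, 177.0], 0.62)] [([229.0, 167.0], 0.95, 750), ([284.0, 216.0], 0.81, 751), ([469.0, 190.0], 0.61, 416), ([337.0, 179.0], 0.6, 737)]
cap [([282.0, 164.0], 0.92)] [([284.0, 165.0], 0.95, 405)]
flange [([170.0, 250.0], 0.55)] [([169.0, 250.0], 0.8, 418)]
transducer [([416.0, 259.0], 0.9)] [([422.0, 262.0], 0.77, 742), ([171.0, 249.0], 0.66, 481)]
horn [([462.0, 193.0], 0.69)] [([470.0, 189.0], 0.96, 425)]
coupling [([126.0, 190.0], 0.73), ([284.0, 167.0], 0.4)] [([121.0, 190.0], 0.49, 250)]
beaker [([358.0, 247.0], 0.53)] [([360.0, 248.0], 0.56, 342)]
1.7 17.0
```

View pics/top0.png

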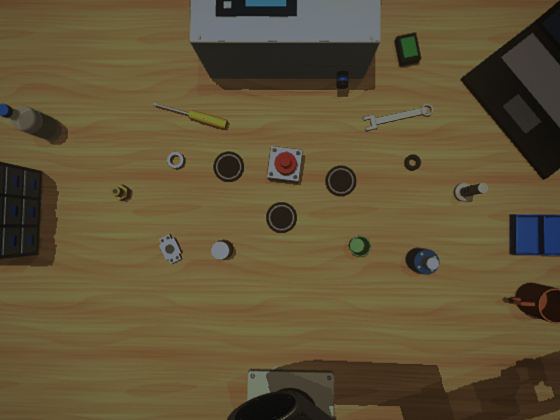

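View pics/scene0.png

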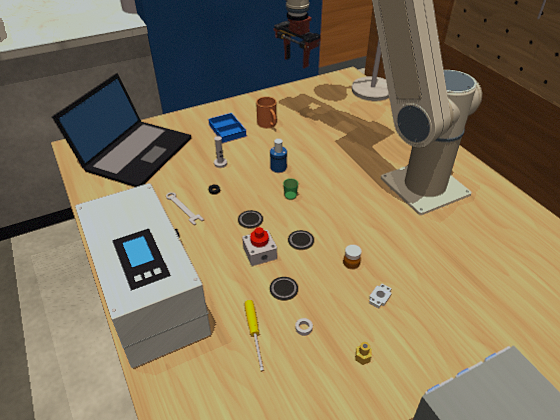

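Top view: block with the red cap at (286,165). Pads are left (228,166), right (340,181) and front (281,217). Flange is at (170,249), coupling (120,192), horn foot (463,193), transducer (420,260), beaker (359,246). The jar at (221,250) and the rings are distractors. The scene view agrees.

```bash
cat > h.py <<'E'
from workcell import *
import cv2,numpy as np
from scipy.spatial.transform import Rotation as R
from scipy.optimize import minimize
def project(cm,P):
    c=(np.asarray(P,float)-cm["position"])@R.from_rotvec(cm["orientation"]).as_matrix()
    c=c*[1,-1,-1]
    return cv2.projectPoints(c.reshape(-1,1,3),np.zeros(3),np.zeros(3),cm["mtx"],cm["dist"])[0].reshape(-1,2)
def ray(cm,px,z):
    u=cv2.undistortPoints(np.array([[px]],float),cm["mtx"],cm["dist"]).ravel()
    d=R.from_rotvec(cm["orientation"]).as_matrix()@[u[0],-u[1],-1]
    p=cm["position"]; return (p+d*(z-p[2])/d[2])[:2]
# stacks of (radius,z0,z1)
M=dict(pad=[(40,0,4)],cap=[(27,50,72),(13,72,94)],capb=[(27,0,22),(13,22,44)],transducer=[(30,0,75),(14,75,115)],horn=[(23,0,12),(12,12,110)],
 coupling=[(19.5,0,26),(12,26,50)],beaker=[(26,0,55)])
A=np.linspace(0,2*np.pi,40)
def render(cm,name,x,y,yaw=0,z=0,ss=4):
    m=np.zeros((420*ss,560*ss),np.uint8)
    if name in("block","flange"):
        if name=="block": polys=[([(-40,-40),(40,-40),(40,40),(-40,40)],0,50)]
        else: polys=[([(-36,-15),(36,-15),(36,15),(-36,15)],0,14),([(-22,-22),(22,-22),(22,22),(-22,22)],0,14)]
    else: polys=[(np.c_[r*np.cos(A),r*np.sin(A)],a,b) for r,a,b in M[name]]
    c,s=np.cos(yaw),np.sin(yaw)
    for p,a,b in polys:
        p=np.asarray(p,float)@np.array([[c,s],[-s,c]])+[x,y]
        q=np.r_[np.c_[p,np.full(len(p),a+z)],np.c_[p,np.full(len(p),b+z)]]
        q=project(cm,q)
        h=cv2.convexHull(((q+.5)*ss-.5).astype(np.float32)).round().astype(np.int32)
        cv2.fillConvexPoly(m,h,255)
    return cv2.resize(m,(560,420),interpolation=cv2.INTER_AREA)/255.
def fit(cm,mask,name,x0,yaw=None,z=0):
    """best (x,y[,yaw]) and IoU of the model outline on the mask"""
    mask=mask.astype(float)
    def cost(v):
        m=render(cm,name,v[0],v[1],v[2]/30 if len(v)>2 else 0,z)
        return -np.minimum(m,mask).sum()/np.maximum(m,mask).sum()
    v=list(x0)+([] if yaw is None else [yaw*30])
    n=len(v); sim=np.array([v]+[[v[j]+(12 if i==j else 0) for j in range(n)] for i in range(n)],float)
    r=minimize(cost,v,method="Nelder-Mead",options=dict(initial_simplex=sim,xatol=.2,fatol=1e-4))
    out=r.x.copy()
    if n>2: out[2]/=30
    return out,-r.fun
def axes():
    o=get_obs(); return o, R.from_rotvec(o["orientation"]).as_matrix()
E
cat > loc.py <<'E'
from h import *
o,T=axes();print("tool axes (cols x,y,z)\n",T.round(3))
Z=dict(block=40,pad_a=4,cap=72,flange=7,transducer=45,horn=50,coupling=20,beaker=30)
for n in("top","scene"):
    get_image(n);cm=camera_model(n);S={t:silhouettes(n,t) for t in Z}
    for t in Z:
        for d in S[t]:
            mask=d["pixels"]
            if t=="block": mask=mask|S["cap"][0]["pixels"]
            x0=ray(cm,d["at"],Z[t])
            best=None
            for yaw in ([0] if t=="block" else [-.6,0,.6,1.5] if t=="flange" else [None]):
                r=fit(cm,mask,"pad" if t=="pad_a" else t,x0,yaw)
                if best is None or r[1]>best[1]: best=r
            print(n,t,round(d["conf"],2),best[0].round(2),round(best[1],2))
E
python3 loc.py
```

```text
tool axes (cols x,y,z)
 [[ 0.274 -0.     0.962]
 [-0.962  0.     0.274]
 [-0.    -1.     0.   ]]
top block 0.63 [ 6.2543e+02  2.1040e+01 -1.5000e-01] 0.93
top pad_a 0.96 [494.51  31.03] 0.92
top pad_a 0.9 [ 589.74 -121.28] 0.96
top pad_a 0.61 [624.73 169.37] 0.96
top cap 0.6 [624.51  19.65] 0.94
top flange 0.71 [409.57 312.93   0.5 ] 0.91
top transducer 0.93 [ 391.9  -316.35] 0.95
top horn 0.84 [ 563.76 -432.56] 0.94
top coupling 0.57 [553.01 440.66] 0.92
top coupling 0.39 [639.04  19.36] 0.53
top coupling 0.37 [488.31  47.31] 0.26
top beaker 0.68 [ 425.12 -165.88] 0.85
top beaker 0.26 [606.09  41.03] 0.27
scene block 0.94 [ 6.2649e+02  1.8820e+01 -1.2000e-01] 0.94
scene pad_a 0.93 [494.64  28.2 ] 0.96
scene pad_a 0.7 [625.33 168.62] 0.93
scene cap 0.61 [625.63  18.83] 0.93
scene flange 0.84 [409.87 313.41   0.47] 0.93
scene transducer 0.96 [ 392.8  -320.42] 0.88
scene horn 0.51 [ 565.66 -434.14] 0.81
scene coupling 0.77 [552.68 440.84] 0.93
scene coupling 0.25 [ 566.83 -432.39] 0.54
scene beaker 0.7 [608.02 -22.  ] 0.67
scene beaker 0.59 [ 424.05 -169.74] 0.82
```

{"fn": "arm_command", "kwargs": {"targets": [[0,0,0,0.1],[0,0,0,0.1],[0,0,0,0.078],[-30,0,22,0],[-30,0,22,0],[-30,0,22,0],[-30,0,22,0],[-30,0,22,0],[-30,0,22,0],[-30,0,22,0],[-30,0,22,0],[-30,0,22,0],[-30,0,22,0],[-30,0,22,0],[-30,0,22,0],[-30,0,22,0],[-30,0,22,0],[-30,0,22,0],[-30,0,22,0],[-30,0,22,0]], "gripper": 100}}

```text
t: 4.27
ee_pos: [546.4, -89.3, 239.9]
orientation: [-1.209, 1.209, -1.21]
ft_force: [0.2, -0.4, 0.4]
width: 87.5
```

{"fn": "arm_command", "kwargs": {"targets": [[-27.2,0,19.7,0],[-27.2,0,19.7,0],[-27.2,0,19.7,0],[-27,15,19.7,0],[0,30,0,0],[0,0,0,0]]}}

```text
t: 4.77
ee_pos: [622.2, 19.1, 190.0]
orientation: [-1.216, 1.213, -1.204]
ft_force: [-1.8, -0.8, -0.7]
width: 88.0
```

```bash
cat > w.py <<'E'
import sys
from h import *
# w.py thing:z:model ...
o=get_obs();print(o["ee_pos"].round(1))
cm=camera_model("wrist");im=get_image("wrist");cv2.imwrite(sys.argv[1],im)
print("cam",cm["position"].round(0))
for a in sys.argv[2:]:
    t,m,z,zm=a.split(":")
    for d in silhouettes("wrist",t):
        x0=ray(cm,d["at"],float(zm))
        r=None
        for yaw in ([0] if m=="block" else [0.5] if m=="flange" else [None]):
            r=fit(cm,d["pixels"],m,x0,yaw,float(z))
        print(t,round(d["conf"],2),int(d["pixels"].sum()),r[0].round(2),round(r[1],2))
E
python3 w.py pics/w1.png cap:cap:0:72 pad_a:pad:0:4
```

```text
[622.2  19.1 190. ]
cam [707.  19. 334.]
cap 0.78 4004 [625.48  18.  ] 0.95
pad_a 0.93 4096 [495.12  28.37] 0.98
pad_a 0.81 5438 [625.88 167.69] 0.98
pad_a 0.59 5085 [ 591.68 -123.98] 0.98
```

View pics/w1.png

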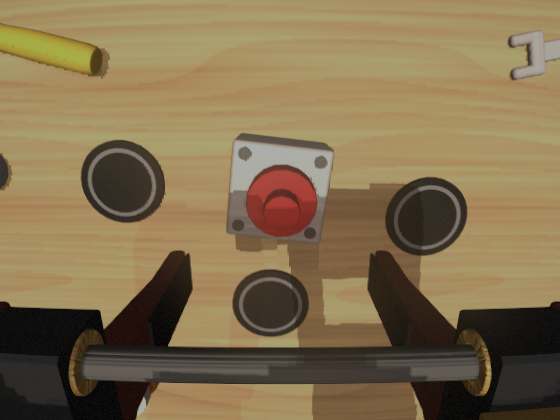

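Wrist view: the cap at (282,205) is on the block, and the three pads are around it at (123,180), (270,302) and (427,215). The fits agree with the fixed cameras to within 3 mm.

{"fn": "arm_command", "kwargs": {"targets": [[0,30,0,0],[0,30,0,0],[0,0,0,0],[0,0,0,0],[0,0,0,0],[0,0,0,0]]}}

```text
t: 5.42
ee_pos: [625.8, 17.1, 137.2]
orientation: [-1.206, 1.207, -1.211]
ft_force: [0.4, 0.4, 0.7]
width: 88.1
```

{"fn": "arm_command", "kwargs": {"targets": [[0,20,0,0],[-1,15,0,0],[0,8,0,0],[0,0,0,0],[0,0,0,0],[0,0,0,0]]}}

```text
t: 5.92
ee_pos: [625.2, 18.5, 92.9]
orientation: [-1.208, 1.208, -1.21]
ft_force: [0.1, 0.8, 0.3]
width: 88.0
```

```bash
python3 -c "
from h import *
for i in range(6): o=get_obs();print(o['ee_pos'].round(2),o['ft_force'].round(1))
cv2.imwrite('pics/w2.png',get_image('wrist'))"
```

```text
[625.22  18.48  92.95] [0.1 0.8 0.3]
[625.22  18.48  92.95] [0.1 0.8 0.3]
[625.22  18.48  92.95] [0.1 0.8 0.3]
[625.22  18.48  92.95] [0.1 0.8 0.3]
[625.22  18.48  92.95] [0.1 0.8 0.3]
[625.22  18.48  92.95] [0.1 0.8 0.3]
```

View pics/w2.png

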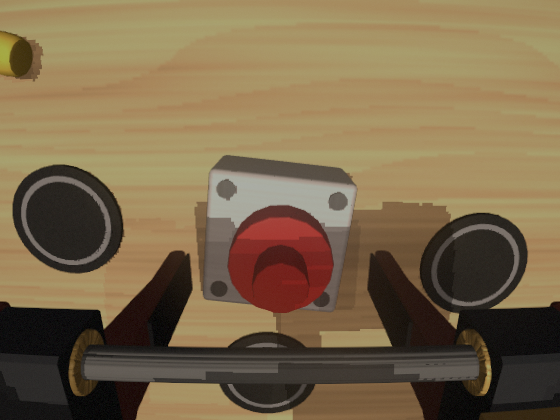

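The knob at (281,270) sits midway between the fingertips at (185,260) and (373,260). Closing.

{"fn": "arm_command", "kwargs": {"targets": [[0,1,0,0],[0,0,0,0],[0,0,0,0],[0,0,0,0],[0,0,0,0],[0,0,0,0],[0,0,0,0],[0,0,0,0]], "gripper": 0}}

```text
t: 6.63
ee_pos: [624.3, 18.5, 90.6]
orientation: [-1.209, 1.209, -1.209]
ft_force: [0.1, 0.0, 0.2]
width: 38.1
```

{"fn": "arm_command", "kwargs": {"targets": [[0,0,0,0],[0,0,0,0],[0,0,0,0],[0,0,0,0],[0,-20,0,0],[0,-25,0,0],[28,0,-6.8,0],[28,0,-6.8,0],[28,0,-6.8,0],[28,0,-6.8,0],[29.5,0,-6.8,0],[0,25,0,0],[0,25,0,0],[0,25,0,0],[0,5,0,0],[0,0,0,0],[0,0,0,0],[0,0,0,0]]}}

```text
t: 8.13
ee_pos: [591.4, -123.0, 57.1]
orientation: [-1.208, 1.207, -1.21]
ft_force: [0.4, 0.3, -0.9]
width: 25.6
```

```bash
python3 w.py pics/w3.png cap:capb:10:20 pad_a:pad:0:4
```

```text
[ 591.4 -123.    57.1]
cam [ 675. -123.  202.]
cap 0.91 6992 [ 590.08 -123.39] 0.76
pad_a 0.72 5116 [ 591.53 -123.48] 0.37
pad_a 0.59 3296 [495.21  28.92] 0.41
```

{"fn": "arm_command", "kwargs": {"targets": [[0,6,0,0],[0,5,0,0],[0,0,0,0],[0,0,0,0],[0,0,0,0]]}}

```text
t: 8.7
ee_pos: [590.1, -123.0, 44.4]
orientation: [-1.209, 1.21, -1.209]
ft_force: [0.3, -0.4, -1.0]
width: 25.3
```

{"fn": "arm_command", "kwargs": {"targets": [[0,0,0,0],[0,0,0,0],[0,0,0,0],[0,0,0,0],[0,-15,0,0],[0,-30,0,0],[0,-30,0,0],[0,-30,0,0],[-35,0,-14,0],[-35,0,-14,0],[-35,0,-14,0],[-35,0,-14,0],[-35,0,-14,0],[-35,0,-14,0],[-35,0,-14,0],[-35,0,-14,0],[-35,0,-14,0],[-35,0,-14,0],[-35,0,-14,0],[-35,0,-14,0]], "gripper": 100}}

```text
t: 10.37
ee_pos: [421.5, 298.7, 149.9]
orientation: [-1.209, 1.209, -1.209]
ft_force: [0.8, 0.7, -0.0]
width: 87.8
```

{"fn": "arm_command", "kwargs": {"targets": [[-16,0,-12.5,0],[0,0,0,-0.12],[0,15,0,-0.12],[0,25,0,-0.12],[0,20,0,-0.12],[0,0,0,0],[0,0,0,0],[0,0,0,0]]}}

```text
t: 11.03
ee_pos: [410.4, 313.3, 90.5]
orientation: [-1.397, 0.851, -0.852]
ft_force: [-0.2, -0.1, -0.1]
width: 87.8
```

```bash
python3 w.py pics/w3.png flange:flange:0:7
```

```text
[410.4 313.3  90.5]
cam [485. 351. 236.]
flange 0.6 6378 [409.86 312.96   0.48] 0.96
```

View pics/w3.png

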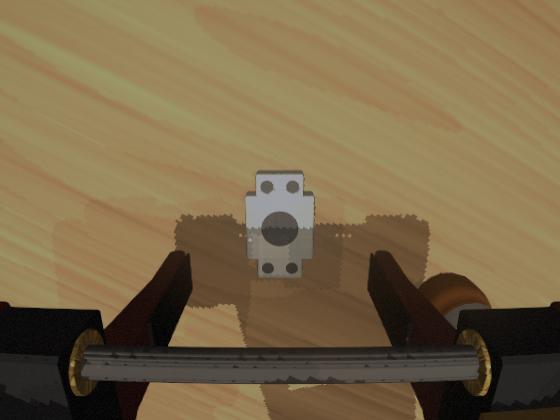

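The flange at (280,225) is square to the jaws and centred between them. The brown jar at (455,300) lies outside the right finger.

{"fn": "arm_command", "kwargs": {"targets": [[0,25,0,0],[0,25,0,0],[0,12,0,0],[0,8,0,0],[0,0,0,0],[0,0,0,0],[0,0,0,0]]}}

```text
t: 11.72
ee_pos: [410.5, 313.5, 20.6]
orientation: [-1.397, 0.849, -0.849]
ft_force: [0.5, 0.4, -0.6]
width: 87.4
```

{"fn": "arm_command", "kwargs": {"targets": [[0,0,0,0],[0,0,0,0],[0,0,0,0],[0,0,0,0],[0,0,0,0],[0,0,0,0],[0,0,0,0],[0,0,0,0],[0,0,0,0],[0,-20,0,0],[0,-35,0,0],[0,-35,0,0],[0,-10,0,0.1],[0,0,0,0.1],[0,0,0,0.1],[0,0,0,0.1],[0,0,0,0.1],[0,0,0,0.1]], "gripper": 0}}

```text
t: 13.22
ee_pos: [409.6, 312.8, 119.5]
orientation: [-1.148, 1.301, -1.301]
ft_force: [0.3, -0.2, -1.3]
width: 43.8
```

{"fn": "arm_command", "kwargs": {"targets": [[26.5,0,25,0],[26.5,0,25,0],[26.5,0,25,0],[26.5,0,25,0],[26.5,0,25,0],[26.5,0,25,0],[26.5,0,25,0],[26.5,0,25,0],[26.5,0,25,0],[26.5,0,25,0],[0,15,0,0],[0,15,0,0],[0,0,0,0],[0,0,0,0],[0,0,0,0],[0,0,0,0]]}}

```text
t: 14.55
ee_pos: [626.7, 20.4, 90.5]
orientation: [-1.149, 1.296, -1.297]
ft_force: [-0.1, 0.1, -1.9]
width: 43.4
```

```bash
python3 w.py pics/w4.png flange:flange:69:75 block:block:0:40
```

```text
[626.7  20.4  90.5]
cam [710.  10. 236.]
flange 0.92 12002 [ 6.2646e+02  2.0330e+01 -1.2000e-01] 0.98
flange 0.62 8916 [656.68 128.4    1.27] 0.72
block 0.7 8396 [6.4594e+02 1.4800e+01 5.0000e-01] 0.38
```

View pics/w4.png

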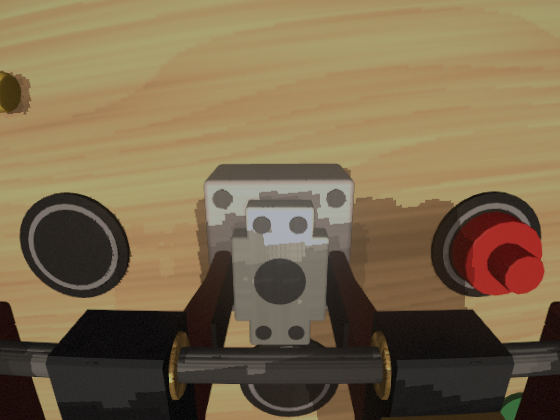

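The flange at (280,280) is over the block and square to it. The cap stands on the right pad at (500,255), which I will check from the top later.

{"fn": "arm_command", "kwargs": {"targets": [[0,10,0,0],[0,7,0,0],[0,3,0,0],[0,0,0,0],[0,0,0,0]]}}

```text
t: 15.12
ee_pos: [625.8, 20.1, 69.6]
orientation: [-1.151, 1.298, -1.297]
ft_force: [-2.1, 0.4, 5.3]
width: 43.9
```

{"fn": "arm_command", "kwargs": {"targets": [[0,0,0,0],[0,0,0,0],[0,0,0,0],[0,0,0,0],[0,0,0,0],[0,-15,0,0],[0,-35,0,-0.12],[0,-35,0,0],[0,0,0,0],[0,0,0,0]], "gripper": 100}}

```text
t: 15.95
ee_pos: [627.8, 20.0, 157.0]
orientation: [-1.205, 1.206, -1.212]
ft_force: [-0.9, -0.3, 0.2]
width: 88.1
```

```bash
cat > chk.py <<'E'
import sys
from h import *
# chk.py cam thing:model:z ...
n=sys.argv[1];get_image(n);cm=camera_model(n)
for a in sys.argv[2:]:
    t,m,z=a.split(":")
    for d in silhouettes(n,t):
        r=fit(cm,d["pixels"],m,ray(cm,d["at"],float(z)+5),-.12 if m in("flange","block") else None,float(z))
        print(n,t,round(d["conf"],2),r[0].round(2),round(r[1],2))
E
python3 w.py pics/w5.png flange:flange:50:60 cap:capb:4:20 pad_a:pad:0:4;python3 chk.py scene cap:capb:4 flange:flange:50
```

```text
[627.8  20.  157. ]
cam [711.  20. 302.]
flange 0.84 5709 [ 6.2657e+02  1.9870e+01 -1.2000e-01] 0.97
flange 0.61 3833 [541.27  27.42   1.43] 0.77
cap 0.95 3633 [ 592.08 -123.19] 0.96
pad_a 0.95 6241 [625.89 167.85] 0.97
pad_a 0.72 3915 [495.92  28.08] 0.82
pad_a 0.56 2178 [ 591.46 -123.64] 0.37
scene cap 0.76 [ 589.28 -123.99] 0.66
scene flange 0.55 [ 6.2748e+02  2.0430e+01 -1.0000e-01] 0.91
```

{"fn": "arm_command", "kwargs": {"targets": [[-35,0,-6.2,0],[-35,0,-6.2,0],[-35,0,-6.2,0],[-35,0,-6.2,0],[-35,0,-6.2,0],[-35,0,-6.2,0],[-35,0,-6.2,0],[-35,0,-6.2,0],[-35,0,-6.2,0],[-35,0,-6.2,0],[-35,0,-6.2,0],[-35,15,-6.2,0],[0,25,0,0],[0,0,0,0],[0,0,0,0],[0,0,0,0]]}}

```text
t: 17.63
ee_pos: [552.3, 439.1, 114.7]
orientation: [-1.21, 1.21, -1.21]
ft_force: [0.7, -0.5, 0.3]
width: 87.9
```

```bash
python3 w.py pics/w6.png coupling:coupling:0:20
```

```text
[552.3 439.1 114.7]
cam [636. 439. 260.]
coupling 0.75 3002 [554.04 441.67] 0.94
```

View pics/w6.png

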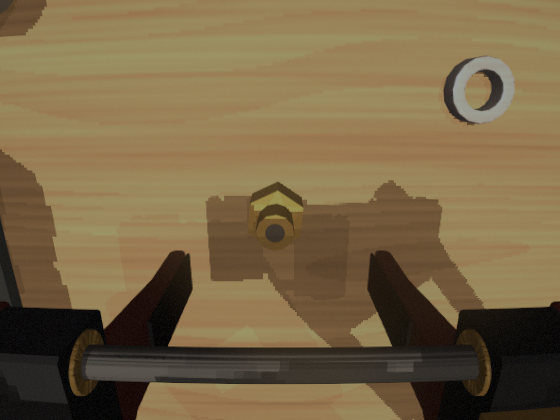

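The coupling at (276,220) is between the jaws, about 2 mm left of centre, which matches the fit.

{"fn": "arm_command", "kwargs": {"targets": [[-2.2,25,1.5,0],[0,25,0,0],[0,13,0,0],[0,6,0,0],[0,0,0,0],[0,0,0,0]]}}

```text
t: 18.23
ee_pos: [554.1, 442.2, 46.5]
orientation: [-1.208, 1.209, -1.21]
ft_force: [0.8, 0.4, 0.4]
width: 87.7
```

{"fn": "arm_command", "kwargs": {"targets": [[0,0,0,0],[0,0,0,0],[0,0,0,0],[0,0,0,0],[0,0,0,0],[0,0,0,0],[0,0,0,0],[0,0,0,0],[0,0,0,0],[0,0,0,0],[0,0,0,0],[0,0,0,0],[0,-20,0,0],[0,-35,0,0],[0,-35,0,0],[0,0,0,0],[0,0,0,0]], "gripper": 0}}

```text
t: 19.65
ee_pos: [554.7, 443.1, 138.3]
orientation: [-1.204, 1.208, -1.209]
ft_force: [0.3, -1.1, -1.7]
width: 23.4
```

{"fn": "arm_command", "kwargs": {"targets": [[34.5,0,-4.9,0],[34.5,0,-4.9,0],[34.5,0,-4.9,0],[34.5,0,-4.9,0],[34.5,0,-4.9,0],[34.5,0,-4.9,0],[34.5,0,-4.9,0],[34.5,0,-4.9,0],[34.5,0,-4.9,0],[34.5,0,-4.9,0],[34.5,0,-4.9,0],[34,0,-4.9,0],[0,25,0,0],[0,35,0,0],[0,14,0,0],[0,0,0,0],[0,0,0,0],[0,0,0,0]]}}

```text
t: 21.15
ee_pos: [494.7, 28.8, 61.8]
orientation: [-1.209, 1.209, -1.209]
ft_force: [0.6, -0.8, -0.1]
width: 23.2
```

```bash
python3 w.py pics/w7.png coupling:coupling:14:30
```

```text
[494.7  28.8  61.8]
cam [579.  29. 207.]
coupling 0.82 4891 [494.87  28.73] 0.81
```

{"fn": "arm_command", "kwargs": {"targets": [[0,6,0,0],[0,5.5,0,0],[0,0,0,0],[0,0,0,0],[0,0,0,0]]}}

```text
t: 21.67
ee_pos: [494.6, 28.7, 50.2]
orientation: [-1.209, 1.209, -1.209]
ft_force: [-0.4, 0.2, -0.7]
width: 23.7
```

{"fn": "arm_command", "kwargs": {"targets": [[0,0,0,0],[0,0,0,0],[0,0,0,0],[0,0,0,0],[0,0,0,0],[0,-20,0,0],[0,-35,0,0],[0,-35,0,0],[0,-35,0,0],[35.5,0,5.4,0],[35.5,0,5.4,0],[35.5,0,5.4,0],[35.5,0,5.4,0],[35.5,0,5.4,0],[35.5,0,5.4,0],[35.5,0,5.4,0],[35.5,0,5.4,0],[35.5,0,5.4,0],[35.5,0,5.4,0],[35.5,0,5.4,0]], "gripper": 100}}

```text
t: 23.33
ee_pos: [553.7, -363.6, 175.1]
orientation: [-1.209, 1.21, -1.209]
ft_force: [0.4, 0.5, 0.5]
width: 88.0
```

{"fn": "arm_command", "kwargs": {"targets": [[35.5,0,5.4,0],[35.5,0,5.4,0],[0,0,0,0],[0,0,0,0],[0,0,0,0]]}}

```text
t: 23.75
ee_pos: [564.2, -432.2, 174.6]
orientation: [-1.209, 1.211, -1.208]
ft_force: [-1.1, 0.1, -0.3]
width: 87.5
```

```bash
python3 w.py pics/w8.png horn:horn:0:50; python3 chk.py scene coupling:coupling:4;python3 chk.py top coupling:coupling:4 cap:capb:4 flange:flange:50 transducer:transducer:0
```

```text
[ 564.2 -432.2  174.6]
cam [ 648. -433.  319.]
horn 0.9 3334 [ 565.03 -433.28] 0.95
scene coupling 0.6 [495.11  29.26] 0.74
scene coupling 0.55 [ 594.01 -116.06] 0.75
top coupling 0.74 [495.09  29.27] 0.84
top cap 0.78 [ 589.95 -120.68] 0.85
top flange 0.58 [ 6.2498e+02  2.1890e+01 -1.3000e-01] 0.8
top transducer 0.79 [ 391.39 -316.35] 0.95
```

View pics/w8.png

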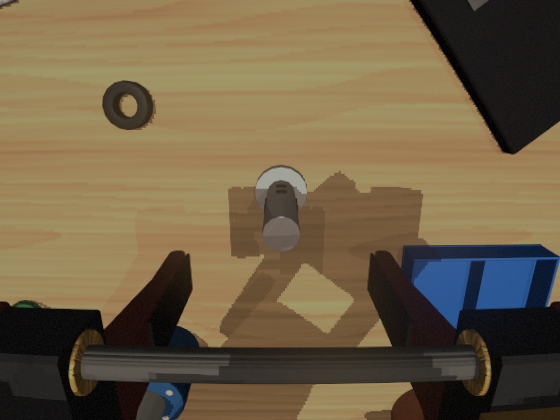

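The horn is at (281,210), centred between the jaws. The transducer and the tray are clear of the fingers.

{"fn": "arm_command", "kwargs": {"targets": [[1,30,0.5,0],[0,30,0,0],[0,25,0,0],[0,15,0,0],[0,4,0,0],[0,0,0,0],[0,0,0,0]]}}

```text
t: 24.78
ee_pos: [565.9, -434.3, 72.3]
orientation: [-1.209, 1.208, -1.211]
ft_force: [0.7, -0.4, 1.5]
width: 87.7
```

{"fn": "arm_command", "kwargs": {"targets": [[0,0,0,0],[0,0,0,0],[0,0,0,0],[0,0,0,0],[0,0,0,0],[0,0,0,0],[0,0,0,0],[0,0,0,0],[0,0,0,0],[0,0,0,0],[0,0,0,0],[0,0,0,0],[0,-20,0,0],[0,-35,0,0],[0,-35,0,0],[0,-20,0,0],[0,0,0,0],[0,0,0,0]], "gripper": 0}}

```text
t: 26.28
ee_pos: [565.4, -434.0, 181.6]
orientation: [-1.209, 1.208, -1.211]
ft_force: [-0.1, 0.2, -3.4]
width: 23.4
```

{"fn": "arm_command", "kwargs": {"targets": [[-35.4,0,3.55,0],[-35.4,0,3.55,0],[-35.4,0,3.55,0],[-35.4,0,3.55,0],[-35.4,0,3.55,0],[-35.4,0,3.55,0],[-35.4,0,3.55,0],[-35.4,0,3.55,0],[-35.4,0,3.55,0],[-35.4,0,3.55,0],[-35.4,0,3.55,0],[-35.4,0,3.55,0],[-35.4,0,3.55,0],[-35.4,0,3.55,0],[-35.4,0,3.55,0],[-35.4,0,3.55,0],[-35.4,0,3.55,0],[0,20,0,0],[0,30,0,0],[0,25,0,0]]}}

```text
t: 27.95
ee_pos: [623.6, 168.6, 102.3]
orientation: [-1.214, 1.21, -1.207]
ft_force: [-0.9, -0.3, -4.6]
width: 23.7
```

{"fn": "arm_command", "kwargs": {"targets": [[0,15,0,0],[0,6,0,0],[0,0,0,0],[0,0,0,0],[0,0,0,0]]}}

```text
t: 28.37
ee_pos: [626.2, 168.0, 85.7]
orientation: [-1.208, 1.209, -1.21]
ft_force: [-0.4, -0.2, -3.0]
width: 23.5
```

```bash
python3 w.py pics/w9.png horn:horn:12:60
```

```text
[626.2 168.   85.7]
cam [710. 168. 231.]
horn 0.62 8716 [626.25 167.91] 0.86
```

View pics/w9.png

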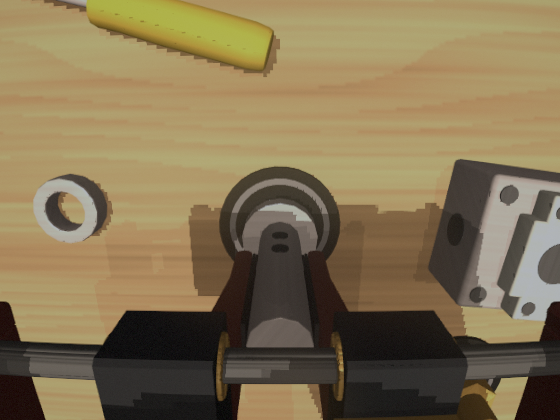

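The horn's foot is concentric over the left pad at (280,225).

{"fn": "arm_command", "kwargs": {"targets": [[0,6,0,0],[0,4.2,0,0],[0,0,0,0],[0,0,0,0],[0,0,0,0]]}}

```text
t: 28.88
ee_pos: [625.5, 167.9, 74.9]
orientation: [-1.21, 1.21, -1.209]
ft_force: [-0.6, 0.4, -3.4]
width: 23.6
```

{"fn": "arm_command", "kwargs": {"targets": [[0,0,0,0],[0,0,0,0],[0,0,0,0],[0,0,0,0],[0,0,0,0],[0,0,0,0],[0,-20,0,0],[0,-35,0,0],[0,-35,0,0],[0,-35,0,0],[32.4,0,-15.6,0],[32.4,0,-15.6,0],[32.4,0,-15.6,0],[32.4,0,-15.6,0],[32.4,0,-15.6,0],[32.4,0,-15.6,0],[32.4,0,-15.6,0],[32.4,0,-15.6,0],[32.4,0,-15.6,0],[32.4,0,-15.6,0]], "gripper": 100}}

```text
t: 30.55
ee_pos: [468.7, -157.4, 200.3]
orientation: [-1.209, 1.209, -1.21]
ft_force: [0.0, -0.2, -0.1]
width: 87.8
```

{"fn": "arm_command", "kwargs": {"targets": [[32.4,0,-15.6,0],[32.4,0,-15.6,0],[32.4,0,-15.6,0],[32.4,0,-15.6,0],[32.4,0,-15.6,0],[0,0,0,0],[0,0,0,0],[0,0,0,0]]}}

```text
t: 31.22
ee_pos: [391.5, -317.8, 199.9]
orientation: [-1.208, 1.21, -1.21]
ft_force: [0.1, 0.1, -0.2]
width: 87.9
```

```bash
python3 w.py pics/w10.png transducer:transducer:0:50; python3 chk.py scene horn:horn:4;python3 chk.py top horn:horn:4 beaker:beaker:0
```

```text
[ 391.5 -317.8  199.9]
cam [ 476. -318.  345.]
transducer 0.78 5284 [ 392.97 -318.6 ] 0.97
top horn 0.89 [624.34 168.3 ] 0.93
top beaker 0.84 [ 426.99 -163.48] 0.77
top beaker 0.33 [477.45  26.75] 0.33
```

View pics/w10.png

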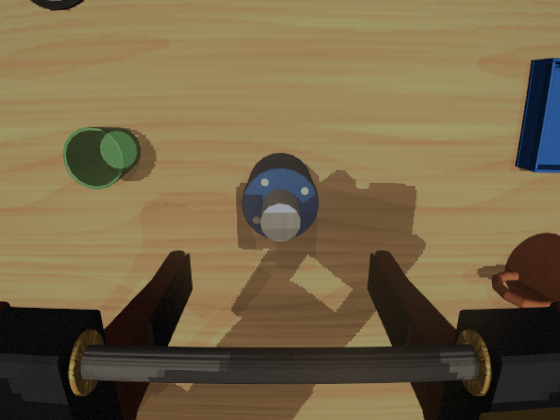

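The transducer at (281,200) is centred between the jaws. The beaker is still standing, well off to the left.

{"fn": "arm_command", "kwargs": {"targets": [[0.7,30,1,0],[0,30,0,0],[0,25,0,0],[0,15,0,0],[0,4,0,0],[0,0,0,0],[0,0,0,0]]}}

```text
t: 32.15
ee_pos: [393.1, -318.8, 96.5]
orientation: [-1.209, 1.209, -1.21]
ft_force: [0.2, -0.7, 0.7]
width: 87.9
```

{"fn": "arm_command", "kwargs": {"targets": [[0,0,0,0],[0,0,0,0],[0,0,0,0],[0,0,0,0],[0,0,0,0],[0,0,0,0],[0,0,0,0],[0,0,0,0],[0,0,0,0],[0,0,0,0],[0,0,0,0],[0,0,0,0],[0,-15,0,0],[0,-30,0,0],[0,-35,0,0],[0,-30,0,0],[0,0,0,0],[0,0,0,0],[0,0,0,0]], "gripper": 0}}

```text
t: 33.73
ee_pos: [391.6, -317.8, 204.5]
orientation: [-1.209, 1.212, -1.207]
ft_force: [-0.5, 0.1, -5.9]
width: 27.9
```

{"fn": "arm_command", "kwargs": {"targets": [[-10,0,7,0],[-26,0,18,0],[-26,0,18,0],[-26,0,18,0],[-26,0,18,0],[-26,0,18,0],[-26,0,18,0],[-26,0,18,0],[-26,0,18,0],[-26,0,18,0],[-26,0,18,0],[-26,0,18,0],[-26,0,18,0],[-16.6,0,10.9,0],[0,15,0,0],[0,12,0,0],[0,5,0,0],[0,0,0,0],[0,0,0,0],[0,0,0,0]]}}

```text
t: 35.4
ee_pos: [626.5, 19.3, 174.0]
orientation: [-1.209, 1.21, -1.21]
ft_force: [0.1, -0.5, -5.9]
width: 27.5
```

```bash
python3 w.py pics/w11.png transducer:transducer:76:120; python3 chk.py scene transducer:transducer:76; python3 -c "
from h import *
a=get_image('scene')[120:330,150:430];cv2.imwrite('pics/s11.png',cv2.resize(a,None,fx=2.5,fy=2.5))"
```

```text
[626.5  19.3 174. ]
cam [711.  19. 319.]
transducer 0.87 11727 [625.99  19.23] 0.83
scene transducer 0.83 [626.21  18.02] 0.73
```

View pics/s11.png

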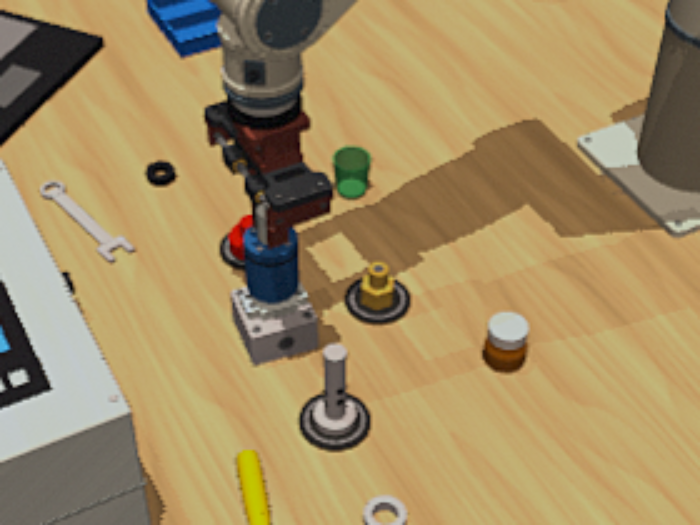

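The transducer hangs upright over the flange. The cap, coupling and horn all stand on their pads, and the beaker is in place.

{"fn": "arm_command", "kwargs": {"targets": [[-0.7,6,0.2,0],[0,4,0,0],[0,2,0,0],[0,0,0,0],[0,0,0,0],[0,0,0,0]]}}

```text
t: 36.15
ee_pos: [626.8, 20.6, 161.9]
orientation: [-1.209, 1.209, -1.209]
ft_force: [-1.2, 0.6, -6.1]
width: 27.5
```

{"fn": "arm_command", "kwargs": {"targets": [[0,1.5,0,0],[0,0,0,0],[0,0,0,0],[0,0,0,0]]}}

```text
t: 36.48
ee_pos: [626.8, 20.6, 160.6]
orientation: [-1.209, 1.209, -1.209]
ft_force: [0.3, 0.3, -5.3]
width: 27.4
```

{"fn": "arm_command", "kwargs": {"targets": [[0,1,0,0],[0,0.5,0,0],[0,0,0,0],[0,0,0,0],[0,0,0,0]]}}

```text
t: 36.9
ee_pos: [627.1, 20.6, 159.9]
orientation: [-1.208, 1.209, -1.21]
ft_force: [-3.3, 0.5, 5.7]
width: 27.2
```

Contact: the force changed from -5.3 N to +5.7 N. Releasing and retreating straight up, then to the side.

{"fn": "arm_command", "kwargs": {"targets": [[0,0,0,0],[0,0,0,0],[0,0,0,0],[0,0,0,0],[0,0,0,0],[0,0,0,0],[0,0,0,0],[0,-15,0,0],[0,-30,0,0],[0,-35,0,0],[0,-30,0,0],[0,0,-35,0],[0,0,-35,0],[0,0,-35,0],[0,0,-35,0],[0,0,0,0],[0,0,0,0]], "gripper": 100}}

```text
t: 38.32
ee_pos: [485.7, 20.6, 269.4]
orientation: [-1.209, 1.209, -1.21]
ft_force: [0.2, -0.2, -0.2]
width: 87.8
```

```bash
python3 w.py pics/w12.png transducer:transducer:64:100 horn:horn:4:50 cap:capb:4:20; python3 chk.py scene transducer:transducer:64 horn:horn:4 cap:capb:4 coupling:coupling:4 beaker:beaker:0;python3 chk.py top horn:horn:4 beaker:beaker:0 flange:flange:50; python3 -c "
from h import *
a=get_image('scene')[120:330,150:430];cv2.imwrite('pics/s12.png',cv2.resize(a,None,fx=2.5,fy=2.5))"
```

```text
[485.7  20.6 269.4]
cam [570.  20. 414.]
transducer 0.94 4275 [627.06  20.59] 0.98
horn 0.72 2804 [625.79 167.32] 0.92
cap 0.59 2423 [ 591.66 -122.8 ] 0.95
scene transducer 0.66 [627.91  20.7 ] 0.95
scene horn 0.56 [624.57 166.63] 0.94
scene coupling 0.56 [493.41  26.1 ] 0.8
scene beaker 0.7 [ 420.95 -171.87] 0.68
top horn 0.67 [625.52 168.96] 0.76
top beaker 0.94 [ 425.56 -166.61] 0.87
```

View pics/w12.png

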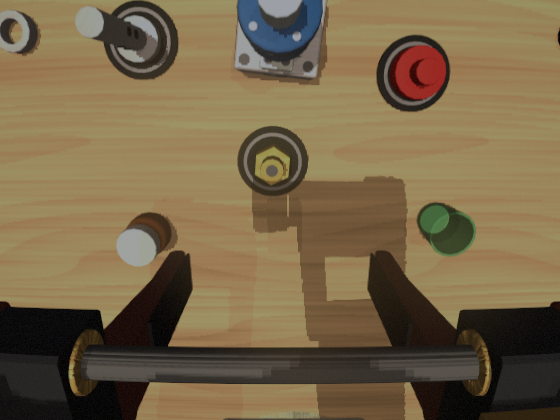

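View pics/s12.png

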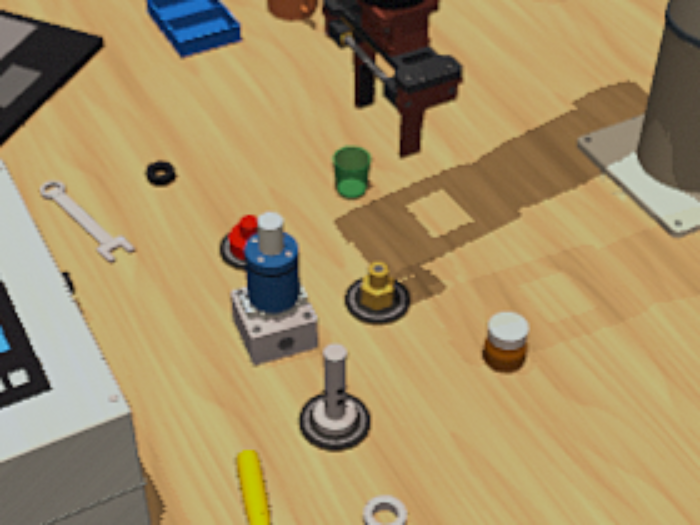

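Everything stands where it should in both pictures: transducer on the flange and block, horn on the left pad, cap on the right, coupling in front. The beaker hasn't moved and the gripper is clear.

```bash
python3 -c "
from workcell import *
print(close_job())"
```

```text
the job is handed in; nothing more can be done
None
```

The job is done and was handed in at about 39 s of the 125 s allowed. `close_job()` gives no verdict. The cap is on the right pad, the flange is on the block with the transducer upright on it, the horn is on the left pad and the coupling is on the front pad. The gripper is open and clear of everything.

**Final checks:**

| Check | Offset |
|---|---|
| Horn to left pad | about 1–2 mm |
| Cap to right pad | about 1 mm |
| Coupling to front pad | up to about 3 mm |
| Flange to block (measured before the transducer went on) | about 1–2 mm |
| Transducer to flange | about 1 mm |

- **Beaker:** the top camera showed it about 1 mm from where it was first measured. The scene camera's weaker fit put it about 5 mm off, which is within that fit's error, and it looks untouched in the pictures.
- **Failed or disagreeing checks:**
  - The final scene-camera check did not detect the cap, so its position comes from the wrist camera. Mid-job, the top camera put the cap about 2.5 mm from there.
  - The flange was not detected again under the transducer. It looks in place in the pictures.
  - Some network detections were plainly false, such as a "coupling" where the cap stands, and I ignored them.

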